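# Work a drilled bracket round a hand-bent rod and lock it home

### The arm

A 6-joint arm with a two-finger parallel gripper is mounted at the origin on the work surface. World frame = base frame: x ahead of the robot, y to its left, z up, the work surface at z = 0. Lengths are in mm, angles in rad, forces in N, time in s.
With the tool pointing down it reaches from about 300 to 750 mm from the base axis. Payload 8.5 kg.
Tool frame: the origin (TCP) lies on the front face of the gripper's body, between the roots of the fingers; the fingertips stand 64 mm ahead of it and the grasp point (between the pads) lies 45 mm ahead of it (bot.finger_overhang is the distance from the TCP to the fingertips, in mm); z points along the fingers, y is the line along which they close (so a half turn about z gives the same grasp; the last joint's range is limited). The gripper opens to 88 mm and grips with 3 to 60 N. Pads are 18 mm wide; open, the fingers measure 123 mm over their backs; the gripper's body (75 mm by 187 mm) begins 45 mm behind the grasp point.
Start: joints at [1.074, 0.381, 1.297, -0, 1.464, -0.215], TCP at [152.939, 528.29, 302.748] pointing down, gripper open.
Joint ranges: [-3.11, 3.11], [-0.89, 2.33], [0.22, 2.48], [-1.42, 4.56], [0.17, 2.85], [-2.88, 2.88]. Speed limits (rad/s): [2.39, 2.39, 3.14, 3.14, 3.14, 3.14].

### API

Orientations are given as a rotation vector (axis times angle).
In Python, from station import bot gives the robot as it stands. The module is installed in compiled form; this text tells all that it offers.
- The arm moves only by the tool send_rows, never from a script. Its argument "commands" is a list that holds one entry, the list of rows, each a list of 7 numbers: the shift along the tool's x, y, z in units of 25 cm (1.0 is 25 cm), then the turn, a rotation vector about the tool's x, y, z in units of 2 rad (1.0 is 2 rad), then the opening, from -1 (shut) to 1 (fully open). A call has 1 to 20 rows; each row shifts and turns the commanded pose from where the row before left it, along the tool's axes as they then stand; what a row does not reach is not made up. A row lasts 1/8 s, in which the tool goes at most 62.5 mm and 10.7 degrees, less where a joint would pass 70% of its speed; a pose out of reach is approached as far as the arm can. A call with a number of a shift or a turn outside -1 to 1 is refused whole. A call with a gripper value outside its range is refused whole. The fingers move at their own pace and stop on an object; "force" is the grip in N (left out, the last holds). Time passes only in rows, so rows that do not move let the fingers close. It gives the time, the measured TCP pose, the force, the opening and the grip force at its end, in the units of the state.
- bot.get_obs(): the state, without advancing time (a new reading comes with each control period).
- bot.get_image(name): name is "scene" or "top"; returns a dict with "img" (420x560x3 uint8, red, green, blue), "z_map" (420x560 float32, mm along the optical axis (not along the pixel's ray), 0 where there is no reading), "vertical_fov" (degrees; the focal length in pixels is half the picture's height over the tangent of half this angle, whatever the lens; pixels are square), "cx", "cy" (the principal point, pixels), "distortion" ([k1, k2, p1, p2, k3] as OpenCV has them; the pictures are not rectified), "xyz" and "orientation" of the camera in the world. Camera axes: x right, y down, z forward; pixel columns grow to the right and rows downward; lengths in mm; the calibration is good to about 2 mm. A picture is of the moment at which its call begins.
- bot.sign_off(): hands the job in; it is judged then, once.
The state is a dict: "time": time; "joint_positions": joint angles; "qd": joint speeds; "effort": joint torques, N m; "tool_pos": TCP position; "ee_rot": TCP orientation; "force": force on the tool from outside, world axes, zero at the start; "ft_torque": the same for the moment, N m; "opening": opening from 0.0 (shut) to 1.0 (fully open); "grip_force": force on a finger pad.
Only numpy, scipy, OpenCV 4.12 (cv2) and the standard library are available. Lean on these libraries where they do the work, as an engineer would, in place of code of your own. Each camera call takes 0.05 s, during which the arm holds its last target. There are 200 camera calls.

### The job

Take the drilled bracket by the ear on top and ease it along the bent rod, round the bend, until it sits fully home against the shoulder of the grey clamp block; feel your way and never force it against the rod. Then swing the keeper arm fully across behind it so that it cannot come back, let go, and leave the other things on the bench alone.

Things in the scene. Friction and masses are not known exactly. Their poses are not given: they have to be found in the camera images.
- jig: Fixed bench jig: dark base plate 130 x 150 x 12 mm, grey clamp block (36 x 46 mm, top 121 mm over the bench) that grips one end of a bent rod, and a keeper's post. Origin on the bench under the middle of the block's shoulder, the face the rod comes out of; x points out of that face along the rod's fixed leg, y to the keeper's side, z up. The rod may be clamped up to 5 degrees askew.
- rod: Fixed aluminium rod, 12 mm thick. Origin on its axis at the shoulder, 105 mm over the bench. From there: straight 70 mm; an 80 degree bend, clockwise from above, about 103 mm long; straight free leg 135 mm to a 22 mm rubber cap. Own x = direction of the free leg, to the cap; z up. Hand-bent: no true arc (radius wanders 50 to 115 mm), free leg about 3 mm lower, so feel for the real line.
- bracket: Loose drilled steel bracket (0.14-0.28 kg) hanging on the rod's free leg. Hub 28 mm across, 24 long, 15 mm hole; on top an upright flat ear to grip: 10 mm thick (y), 24 long (x), from 14 to 53 mm over the hole's axis; below, a foot plate 24 x 46 mm, underside 44 mm under the axis. Origin in the hole's middle; x along the hole, pointing away from the shoulder (to the cap); z up. Jams if out of line.
- home (a point): Where the middle of the bracket's hole belongs: on the fixed leg, 12 mm out from the shoulder (half the hub's length), 105 mm above the bench. Axes as the jig's. The hanging bracket sits about 1.5 mm lower. Easing it along in line takes only a few N; loads over 20 N between bracket and rod spoil the work.
- keeper (a joint): Angle of the keeper: flat steel arm on a vertical pivot, 64 mm long, 10 wide, 6 thick, underside 113 mm over the bench; stays where left (about 2 N at its pin moves it). 0 = open, along the jig's x; grows clockwise from above towards the rod; 1.57 = closed, across over the rod behind the home bracket (5 mm to spare), stop at 1.58. Starts at 0 to 0.4.
- keeper_pin (a point): Centre of the top of the upright pin on the keeper arm, 12 mm thick and 30 mm tall, 30 mm from the pivot: push or pinch it to swing the arm. Its top is about 150 mm above the bench.
- keeper_pivot (a point): The keeper's pivot, on its post 34 mm out from the shoulder and 42 mm to the jig's y side; upper face of the arm, 119.5 mm above the bench.
- tray: Bystander: grey open steel tray with dividers, 110 x 170 x 45 mm, origin under its centre.
- sanding_block: Bystander: cork sanding block, 70 x 110 x 35 mm, origin under its centre.
- grease_can: Bystander: aluminium can with black cap, 66 mm across, 100 mm tall, origin under its centre.
- screwdriver: Bystander: screwdriver lying on the bench.
Not all that is in view belongs to the job. Of the things like the bracket, leave any that is purple; of the rest the larger one is meant.

How it is judged (in metres and radians):
On the way, in this order (a step that is already met when the one before it is completed fails the run):
1. the bracket is home against the shoulder (x of bracket in the frame of home below 0.004 m and distance between bracket and home below 0.008 m), for 0.2 s.
2. the keeper is swung closed behind it (value of joint keeper above 1.42 rad), for 0.2 s.
At the end, for the whole second after the job is handed in: The bracket's hole centre lies no more than 4 mm short of home along the fixed leg (and within 8 mm of it overall), ear up (within 0.4 rad) and at rest; the keeper is closed (angle above 1.42 rad) (all of step 1 and value of joint keeper above 1.42 rad and linear speed of bracket below 0.02 m/s and angle between bracket's own z axis and vertical below 0.4 rad); the robot touches nothing.
It fails at once if the bracket is forced against the rod (more than 20 N between them) (contact force between bracket and rod above 20 N).
It fails at once if the tray is disturbed (moved more than 20 mm) (distance of tray from where it was at the start of the episode above 0.02 m).
It fails at once if the sanding block is disturbed (moved more than 20 mm) (distance of sanding_block from where it was at the start of the episode above 0.02 m).
It fails at once if the grease can is disturbed (moved more than 20 mm) (distance of grease_can from where it was at the start of the episode above 0.02 m).
It fails at once if the screwdriver is disturbed (moved more than 20 mm) (distance of screwdriver from where it was at the start of the episode above 0.02 m).
It also fails if it takes over 72 s, if anything falls off the work surface, if the arm or the gripper's body presses on something with over 40 N, if the wrist force passes 120 N, or if a joint passes its speed limit or range.

## Working session

There is one attempt and no reset: what is moved stays moved. The work goes in short steps, Python scripts to look and compute and a tool call to move; the robot and the scene stay as the last step left them, time stands still between calls to the robot, and variables do not carry over. Pictures are saved under pics/ and viewed, at most 10 in all, crops included, and the job is handed in when it is done.

Besides the shell and the picture viewer there is one more tool, called after "Emit:" as name(argument=value, ...), one argument or row to a line, values as JSON. send_rows: Moves the arm, as the interface text tells. Its arguments: {"type":"object","properties":{"commands":{"type":"array","items":{"type":"array","items":{"type":"array","items":{"type":"number"}}}},"force":{"type":"number"}},"required":["commands"]}

```bash
mkdir -p pics; cat > h.py <<'E'
import numpy as np, cv2
from scipy.spatial.transform import Rotation as R
from station import bot
def cam(n):
    d=bot.get_image(n); h,w=d["img"].shape[:2]
    f=h/2/np.tan(np.radians(d["vertical_fov"])/2)
    d["K"]=np.array([[f,0,d["cx"]],[0,f,d["cy"]],[0,0,1.]]); d["D"]=np.array(d["distortion"],float)
    o=np.array(d["orientation"],float)
    d["R"]=R.from_rotvec(o).as_matrix() if o.shape==(3,) else o
    d["t"]=np.array(d["xyz"],float); return d
def rays(d,px):
    u=cv2.undistortPoints(np.array(px,float).reshape(-1,1,2),d["K"],d["D"]).reshape(-1,2)
    return np.c_[u,np.ones(len(u))]
def onplane(d,px,z):
    r=rays(d,px)@d["R"].T; return d["t"]+r*((z-d["t"][2])/r[:,2])[:,None]
def cloud(d):
    h,w=d["z_map"].shape; v,u=np.mgrid[:h,:w]
    r=rays(d,np.c_[u.ravel(),v.ravel()])
    return (d["t"]+(r*d["z_map"].reshape(-1,1))@d["R"].T).reshape(h,w,3)
def save(d,fn): cv2.imwrite("pics/"+fn,d["img"][:,:,::-1])
E
python3 - <<'E'
from h import *
for n in("scene","top"):
    d=cam(n); save(d,n+"0.png"); print(n,d["t"],d["orientation"],d["K"][0,0],d["D"]); np.savez("pics/"+n+"0.npz",c=cloud(d),img=d["img"],z=d["z_map"])
print(bot.get_obs())
E
```

```text
scene [ 995.61129593 -530.08487697  538.85467685] [-2.02006751 -0.80113367  0.42464357] 383.6551627857001 [-0.0882244  0.         0.         0.         0.       ]
top [497.73959174 -34.92015485 960.33036123] [-2.18240416  2.20958396 -0.06726951] 395.8875134663256 [-0.08170233  0.          0.          0.          0.        ]
{'time': 0.1, 'joint_positions': array([ 1.07368304e+00,  3.81128721e-01,  1.29814426e+00, -1.13083330e-05,
        1.46355412e+00, -2.15296025e-01]), 'qd': array([-3.46402327e-06, -2.33199398e-03, -3.58820299e-03, -1.03849532e-03,
        2.22006411e-03,  1.01175117e-03]), 'effort': array([ 3.19918036e-03, -4.38648856e+01, -2.24914205e+01,  7.13889906e-02,
        3.42052302e-02, -8.04328397e-05]), 'tool_pos': array([152.88118817, 528.16095928, 302.21312853]), 'ee_rot': array([-4.41153123e-01, -3.11003965e+00,  1.82325039e-03]), 'force': array([-0.13903295,  0.6636662 ,  0.2181006 ]), 'ft_torque': array([-0.03274585, -0.01936942, -0.08865873]), 'grip_force': 0.0, 'opening': 0.9966706405355976}
```

View pics/scene0.png

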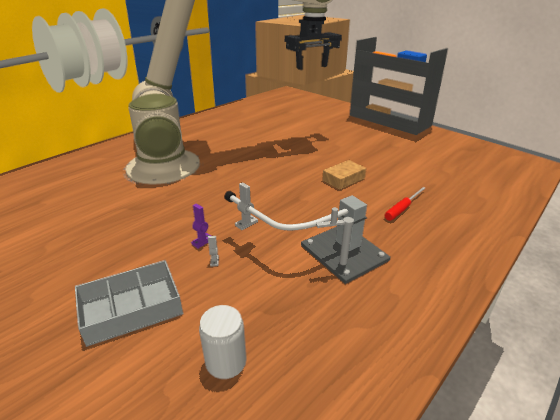

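View pics/top0.png

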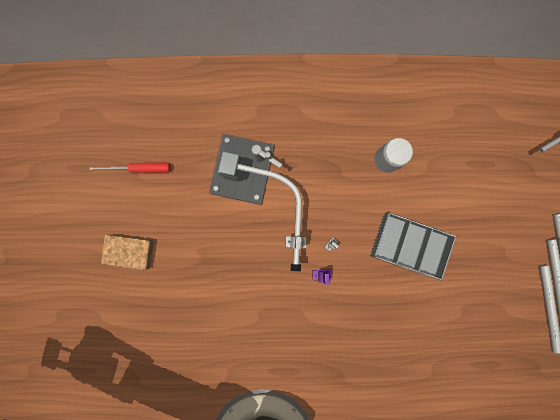

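The scene view shows the bracket on the rod near the black cap at (244,208), with small and purple decoys standing beside it. In the top view the block is at (229,162), the bracket at (296,242), the cap at (296,267) and the keeper at about (262,152).

```bash
python3 - <<'E'
from h import *
a=np.load("pics/top0.npz"); c=a["c"]; im=a["img"]
cr=cv2.resize(im[130:280,200:345],None,fx=4,fy=4,interpolation=cv2.INTER_CUBIC)
cv2.imwrite("pics/crop0.png",cr[:,:,::-1])
z=c[:,:,2]
# heights map of the area, by rows: pixels above 60mm
for r in range(134,276,4):
    s=[(u,*np.round(c[r,u]).astype(int)) for u in range(205,345) if z[r,u]>60]
    if s:
        s=np.array(s); 
        print(r,"x",int(s[:,1].mean()),"|"," ".join(f"{t[0]}:{t[2]},{t[3]}" for t in s[::2]))
E
```

```text
142 x 498 | 247:-35,960 312:-35,960
146 x 660 | 251:-35,960 254:7,120 256:3,118 258:-2,122
150 x 675 | 252:11,120 254:7,122 256:3,120 258:-2,119 260:-6,118
154 x 666 | 222:76,120 224:71,121 226:67,122 228:63,121 230:58,124 232:54,119 234:50,120 236:45,124 254:8,96 256:3,112 258:-1,99 260:-6,116 262:-10,118 264:-14,120 266:-19,149 268:-23,148 270:-28,148
158 x 658 | 221:78,120 223:73,122 225:69,121 227:65,121 229:61,120 231:56,121 233:52,121 235:48,120 237:43,122 239:42,92 265:-16,119 267:-21,136 269:-25,128 271:-29,121 273:-34,119
162 x 645 | 220:80,119 222:75,124 224:71,122 226:67,122 228:63,123 230:59,120 232:54,121 234:50,120 236:46,122 238:44,96 240:42,61 271:-29,117 273:-34,121 275:-38,120 277:-42,121 279:-46,121
166 x 641 | 219:82,121 221:78,122 223:74,119 225:69,122 227:65,123 229:61,122 231:57,119 233:52,120 235:48,123 237:44,114 239:40,110 241:36,109 243:31,113 245:27,111 247:23,106 249:19,107 277:-42,116 279:-46,119
170 x 633 | 218:85,117 220:80,120 222:75,124 224:71,121 226:67,119 228:63,121 230:59,122 232:54,122 234:51,116 236:48,100 238:46,69 245:28,107 247:23,109 249:19
[... 1381 characters left out ...]
42 x 478 | 262:-35,960 287:-63,64 289:-67,64 291:-70,111 293:-74,111 295:-77,135 297:-80,154 299:-84,155 301:-91,112 303:-99,64 305:-103,66 333:-167,64
246 x 467 | 286:-60,65 288:-65,64 290:-68,99 292:-72,111 294:-76,114 296:-78,153 298:-82,152 300:-86,156 302:-93,110 304:-101,63 334:-170,62 336:-173,66 338:-178,64
250 x 460 | 294:-76,107 296:-81,106 298:-85,108
254 x 451 | 294:-76,107 296:-81,106 298:-85,105
258 x 443 | 293:-74,102 295:-78,108 297:-83,106
262 x 434 | 293:-74,105 295:-78,108 297:-83,105
266 x 426 | 291:-69,109 293:-74,112 295:-78,115 297:-82,115 299:-86,112
270 x 417 | 291:-69,110 293:-73,111 295:-78,113 297:-82,109 299:-86,113
274 x 406 | 323:-142,77 325:-143,98 327:-148,95
```

View pics/crop0.png

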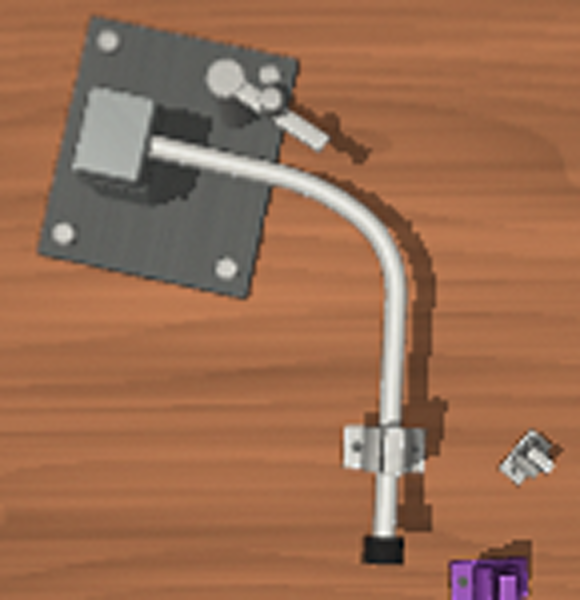

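```bash
cat > rod.py <<'E'
from h import *
from scipy.ndimage import map_coordinates
from scipy.interpolate import UnivariateSpline
d=cam("top"); im=d["img"].min(2).astype(float)
def proj(P):
    Rc=d["R"].T; return cv2.projectPoints(np.array(P,float),cv2.Rodrigues(Rc)[0],-Rc@d["t"],d["K"],d["D"])[0].reshape(-1,2)
# block top
c=cloud(d); v,u=np.mgrid[:420,:560]
hs=cv2.cvtColor(d["img"],cv2.COLOR_RGB2HSV)
m=((c[:,:,2]>115)&(c[:,:,2]<128)&(u<242)&(u>205)&(v>140)&(v<185)).astype(np.uint8)
ct=max(cv2.findContours(m,0,2)[0],key=cv2.contourArea).reshape(-1,2)
P=onplane(d,ct,121)[:,:2]; rc=cv2.minAreaRect(P.astype(np.float32)); print("block",rc)
box=cv2.boxPoints(rc); print(box.round(1))
# rod centreline
s0=np.array([[641,33],[636,5],[630,-20],[622,-42],[605,-65],[585,-82],[565,-88],[540,-87.5],[515,-85.5],[500,-83.7],[455,-80.5],[437,-78.5]],float)
for it in range(3):
    L=np.r_[0,np.cumsum(np.hypot(*np.diff(s0,axis=0).T))]
    fx=UnivariateSpline(L,s0[:,0],s=0 if it==0 else 0.15*len(L)); fy=UnivariateSpline(L,s0[:,1],s=0 if it==0 else .15*len(L))
    ss=np.arange(0,L[-1],6); out=[]
    for s in ss:
        p=np.array([fx(s),fy(s)]); t=np.array([fx(s,1),fy(s,1)]); t/=np.hypot(*t); n=np.array([-t[1],t[0]])
        k=np.arange(-14,14.01,.25); q=p+k[:,None]*n
        px=proj(np.c_[q,np.full(len(k),105-3*min(1,max(0,(s-70)/100)))])
        b=map_coordinates(im,[px[:,1],px[:,0]],order=1)
        on=b>(b.max()+np.median(b[[0,1,2,-3,-2,-1]]))/2
        w=on.sum()*.25
        if abs(k[on].mean())<5 and 8<w<15: out.append((*(p+n*k[on].mean()),w))
    s0=np.array(out)[:,:2]
if __name__=="__main__":
    L=np.r_[0,np.cumsum(np.hypot(*np.diff(s0,axis=0).T))]
    for s,(x,y,w) in zip(L,out): print(round(s),round(x,1),round(y,1),w, round(np.degrees(np.arctan2(-fy(s,1),-fx(s,1))),1))
E
python3 rod.py
python3 - <<'E'
from h import *
d=cam("top"); c=cloud(d)
v,u=np.mgrid[:420,:560]
for nm,lo,hi,r in (("ear",148,160,(280,312,232,255)),("pin",142,156,(250,285,140,165)),("arm",114,123,(262,285,145,172)),("post",115,123,(248,262,140,155)),("cap",104,118,(288,303,264,274)),("foot",58,72,(280,312,230,255))):
    m=(c[:,:,2]>lo)&(c[:,:,2]<hi)&(u>r[0])&(u<r[1])&(v>r[2])&(v<r[3])
    q=c[m]; rc=cv2.minAreaRect(q[:,:2].astype(np.float32)); print(nm,len(q),q.mean(0).round(1),np.round(rc[0],1),np.round(rc[1],1),round(rc[2],1))
E
```

```text
block ((648.091796875, 62.79850387573242), (36.873863220214844, 46.4343376159668), 77.0728530883789)
[[621.3  50. ]
 [666.6  39.6]
 [674.8  75.6]
 [629.6  86. ]]
0 641.3 33.1 10.25 74.3
6 639.5 27.3 10.25 75.8
12 638.4 21.4 10.0 76.8
18 637.0 15.5 9.25 77.6
24 635.7 9.7 8.75 77.9
30 634.1 3.9 9.0 78.0
36 632.1 -1.7 10.0 77.7
42 631.2 -7.6 8.75 77.0
48 629.9 -13.4 9.0 76.0
54 628.6 -19.1 8.75 74.7
60 627.4 -25.0 10.25 73.0
66 625.3 -30.6 9.75 71.0
72 623.2 -36.3 9.75 68.6
78 620.6 -41.8 10.75 66.0
84 618.2 -47.5 9.25 63.1
90 615.3 -52.9 9.25 59.8
96 612.3 -58.2 9.75 56.2
103 608.5 -63.0 9.75 52.1
109 604.9 -67.8 9.75 47.6
115 600.7 -72.2 9.5 42.8
121 596.4 -76.3 9.5 37.6
126 591.6 -79.7 10.0 32.1
132 586.3 -82.3 9.75 26.3
138 581.1 -84.7 10.0 20.0
144 575.6 -86.5 9.75 13.9
150 569.9 -87.2 10.0 8.6
155 564.1 -87.6 9.25 4.1
161 558.2 -87.5 10.0 0.5
167 552.2 -86.9 10.25 -2.4
173 546.1 -86.8 9.75 -4.4
180 539.9 -86.5 9.75 -5.7
186 533.7 -86.2 10.0 -6.2
192 527.5 -86.0 10.0 -6.0
198 521.4 -85.3 9.75 -5.0
204 515.3 -84.7 9.5 -3.3
210 509.3 -84.2 10.0 -1.3
216 503.3 -83.9 10.0 0.5
222 497.4 -83.7 9.75 2.0
228 491.5 -83.3 9.5 2.3
234 485.7 -85.6 10.0 0.1
240 479.8 -85.3 11.0 -4.4
246 474.1 -83.3 11.75 -8.8
258 462.6 -81.3 10.5 -9.8
264 456.7 -81.0 9.75 -6.6
270 450.9 -80.8 10.0 -0.9
ear 59 [477.1 -82.5 153.4] [477.2 -82.5] [ 8.4 22.4] 89.3
pin 28 [659.9 -21.7 148.7] [660.3 -22.4] [10.4  9.9] 88.3
arm 79 [652.4 -33.7 119. ] [655.3 -29.7] [48.7 10.2] 55.6
post 75 [676.7   1.7 120.2] [676.7   1.6] [19.4 19.4] 89.4
cap 60 [422.9 -78.9 110.7] [422.8 -79.1] [19.8 11.4] 87.9
foot 85 [478.1 -78.7  64.7] [477.6 -82. ] [44.2 23.2] 85.8
```

Emit:
send_rows(
  commands=[
    [[0,0,0,0,0,0.0913,1],[0,0,0,0,0,0.0913,1],[0,0,0,0,0,0.0913,1],[0,0,0,0,0,0.0913,1],[0,0,0,0,0,0.0913,1],[0,0,0,0,0,0.0913,1],[0,0,0,0,0,0.0913,1],[0,0,0,0,0,0.0913,1],[0,0,0,0,0,0.0913,1],[0,0,0,0,0,0.0913,1],[0,0,0,0,0,0.0913,1],[0,0,0,0,0,0.0913,1],[0,0,0,0,0,0.0913,1],[0,0,0,0,0,0.0913,1],[0,0,0,0,0,0.0913,1],[0,0,0,0,0,0.0913,1]],
  ],
)

```text
time: 2.2
tool_pos: [152.9, 528.2, 302.6]
ee_rot: [3.139, -0.107, -0.0]
force: [-1.1, -0.1, -0.3]
opening: 1.0
grip_force: 0.0
```

Emit:
send_rows(
  commands=[
    [[0.103,0.168,0.012,0,0,0,0.2],[0.103,0.168,0.012,0,0,0,0.2],[0.103,0.168,0.012,0,0,0,0.2],[0.103,0.168,0.012,0,0,0,0.2],[0.103,0.168,0.012,0,0,0,0.2],[0.103,0.168,0.012,0,0,0,0.2],[0.103,0.168,0.012,0,0,0,0.2],[0.103,0.168,0.012,0,0,0,0.2],[0.103,0.168,0.012,0,0,0,0.2],[0.103,0.168,0.012,0,0,0,0.2],[0.103,0.168,0.012,0,0,0,0.2],[0.103,0.168,0.012,0,0,0,0.2],[0.103,0.168,0.012,0,0,0,0.2],[0.103,0.168,0.012,0,0,0,0.2],[0,0,0,0,0,0,0.2],[0,0,0,0,0,0,0.2]],
  ],
  force=10,
)

```text
time: 4.2
tool_pos: [476.0, -80.3, 260.6]
ee_rot: [-3.14, 0.097, 0.001]
force: [-1.0, -0.0, 0.3]
opening: 0.601
grip_force: 0.0
```

```bash
cat > st.py <<'E'
from h import *
import sys
o=bot.get_obs(); M=R.from_rotvec(o["ee_rot"]).as_matrix(); p=np.array(o["tool_pos"])
print("t",round(o["time"],2),"p",p.round(2),"head",np.degrees(np.arctan2(M[1,0],M[0,0])).round(2),"zaxis",M[:,2].round(3),"open",round(o["opening"],3),"grip",round(o["grip_force"],2))
print("F tool",(M.T@o["force"]).round(2),"T",(M.T@o["ft_torque"]).round(3))
if len(sys.argv)>3:
    g=np.array([float(a) for a in sys.argv[1:4]]); print("delta tool",(M.T@(g-p)).round(2),"units",(M.T@(g-p)/250).round(4))
E
python3 st.py 477.2 -82.5 186
```

```text
t 4.2 p [475.99 -80.33 260.55] head -3.54 zaxis [-0.001  0.001 -1.   ] open 0.601 grip 0.0
F tool [-1.    0.07 -0.27] T [ 0.016 -0.168 -0.012]
delta tool [ 1.41  2.13 74.55] units [0.0057 0.0085 0.2982]
```

Emit:
send_rows(
  commands=[
    [[0.0057,0.0085,0.05,0,0,0,0.2],[0,0,0.05,0,0,0,0.2],[0,0,0.05,0,0,0,0.2],[0,0,0.05,0,0,0,0.2],[0,0,0.05,0,0,0,0.2],[0,0,0.048,0,0,0,0.2],[0,0,0,0,0,0,0.2]],
  ],
  force=6,
)

```text
time: 5.08
tool_pos: [477.5, -83.0, 185.4]
ee_rot: [-3.139, 0.097, 0.003]
force: [-0.1, 0.7, 0.1]
opening: 0.6
grip_force: 0.0
```

```bash
python3 st.py 477.2 -82.5 186
```

```text
t 5.08 p [477.49 -83.   185.38] head -3.54 zaxis [-0.002  0.001 -1.   ] open 0.6 grip 0.0
F tool [-0.17 -0.67 -0.08] T [ 0.032 -0.15   0.03 ]
delta tool [-0.32 -0.48 -0.62] units [-0.0013 -0.0019 -0.0025]
```

Emit:
send_rows(
  commands=[
    [[0,0,0,0,0,0,-0.6],[0,0,0,0,0,0,-0.7],[0,0,0,0,0,0,-0.75],[0,0,0,0,0,0,-0.8],[0,0,0,0,0,0,-1],[0,0,0,0,0,0,-1],[0,0,0,0,0,0,-1]],
  ],
  force=6,
)

```text
time: 5.95
tool_pos: [477.7, -83.1, 186.3]
ee_rot: [3.14, -0.097, 0.0]
force: [-0.2, 0.4, 1.4]
opening: 0.114
grip_force: 6.0
```

```bash
python3 st.py 477.2 -82.5 186
```

```text
t 5.95 p [477.74 -83.07 186.33] head -3.54 zaxis [ 0. -0. -1.] open 0.114 grip 6.0
F tool [-0.23 -0.38 -1.35] T [ 0.043 -0.209  0.014]
delta tool [-0.58 -0.54  0.33] units [-0.0023 -0.0021  0.0013]
```

Emit:
send_rows(
  commands=[
    [[0,0,-0.004,0,0,0,-1],[0,0,0,0,0,0,-1]],
  ],
  force=10,
)

```text
time: 6.2
tool_pos: [477.6, -83.0, 187.1]
ee_rot: [-3.14, 0.097, 0.001]
force: [-0.1, -0.7, -2.4]
opening: 0.111
grip_force: 10.0
```

Emit:
send_rows(
  commands=[
    [[0,0.004,0,0,0,0,-1],[0,0,0,0,0,0,-1]],
  ],
)

```text
time: 6.45
tool_pos: [477.6, -84.1, 187.2]
ee_rot: [-3.14, 0.097, 0.0]
force: [-0.0, -0.2, -2.5]
opening: 0.115
grip_force: 10.0
```

Emit:
send_rows(
  commands=[
    [[0,0.003,0,0,0,0,-1],[0,0,0,0,0,0,-1]],
  ],
)

```text
time: 6.7
tool_pos: [477.6, -84.5, 187.3]
ee_rot: [-3.139, 0.097, 0.0]
force: [0.7, 2.5, -0.4]
opening: 0.111
grip_force: 10.0
```

Emit:
send_rows(
  commands=[
    [[0,-0.008,0,0,0,0,-1],[0,0,0,0,0,0,-1]],
  ],
)

```text
time: 6.95
tool_pos: [477.7, -82.8, 187.3]
ee_rot: [3.14, -0.097, 0.0]
force: [-0.2, -0.6, -2.1]
opening: 0.116
grip_force: 10.0
```

Emit:
send_rows(
  commands=[
    [[0,-0.004,0,0,0,0,-1],[0,0,0,0,0,0,-1]],
  ],
)

```text
time: 7.2
tool_pos: [477.8, -81.8, 187.2]
ee_rot: [3.14, -0.097, 0.0]
force: [-0.3, 0.2, -1.0]
opening: 0.117
grip_force: 10.0
```

Emit:
send_rows(
  commands=[
    [[0,0.004,-0.001,0,0,0,-1],[0.012,0,0,0,0,0,-1],[0.012,0,0,0,0,0,-1],[0.012,0,0,0,0,0,-1],[0.012,0,0,0,0,0,-1],[0.012,0,0,0,0,0,-1],[0.012,0,0,0,0,0,-1]],
  ],
)

```text
time: 8.07
tool_pos: [495.9, -83.9, 187.5]
ee_rot: [3.14, -0.097, -0.0]
force: [-0.9, 1.1, -1.9]
opening: 0.115
grip_force: 10.0
```

Emit:
send_rows(
  commands=[
    [[0.014,0,0,0,0,0,-1],[0.014,0,0,0,0,0,-1],[0.014,0,0,0,0,0,-1],[0.014,0,0,0,0,0,-1],[0.014,0,0,0,0,0,-1],[0.014,0,0,0,0,0,-1],[0.014,0,0,0,0,0,-1],[0.014,0,0,0,0,0,-1]],
  ],
)

```text
time: 9.07
tool_pos: [523.9, -85.7, 187.5]
ee_rot: [-3.14, 0.097, 0.0]
force: [-0.4, -0.6, -2.1]
opening: 0.112
grip_force: 10.0
```

```bash
python3 st.py
```

```text
t 9.07 p [523.89 -85.67 187.49] head -3.54 zaxis [-0.  0. -1.] open 0.112 grip 10.0
F tool [-0.38  0.67  2.15] T [-0.014 -0.18  -0.045]
```

```bash
cat > path.py <<'E'
from h import *
from scipy.interpolate import make_smoothing_spline
T="""0 641.3 33.1
6 639.5 27.3
12 638.4 21.4
18 637.0 15.5
24 635.7 9.7
30 634.1 3.9
36 632.1 -1.7
42 631.2 -7.6
48 629.9 -13.4
54 628.6 -19.1
60 627.4 -25.0
66 625.3 -30.6
72 623.2 -36.3
78 620.6 -41.8
84 618.2 -47.5
90 615.3 -52.9
96 612.3 -58.2
103 608.5 -63.0
109 604.9 -67.8
115 600.7 -72.2
121 596.4 -76.3
126 591.6 -79.7
132 586.3 -82.3
138 581.1 -84.7
144 575.6 -86.5
150 569.9 -87.2
155 564.1 -87.6
161 558.2 -87.5
167 552.2 -86.9
173 546.1 -86.8
180 539.9 -86.5
186 533.7 -86.2
192 527.5 -86.0
198 521.4 -85.3"""
a=np.array([l.split() for l in T.split("\n")],float); xy=a[:,1:]
s=np.r_[0,np.cumsum(np.hypot(*np.diff(xy,axis=0).T))]
fx=make_smoothing_spline(s,xy[:,0],lam=60); fy=make_smoothing_spline(s,xy[:,1],lam=60)
def P(q): return np.array([fx(q),fy(q)])
def tgt(q):
    A,B,C=P(q+10),P(q-10),P(q); h=np.degrees(np.arctan2(*(B-A)[::-1])); return C*.6+.2*(A+B),h
if __name__=="__main__":
    import sys
    dx,dy,n,st=map(float,sys.argv[1:5])
    o=bot.get_obs(); M=R.from_rotvec(o["ee_rot"]).as_matrix(); p=np.array(o["tool_pos"])[:2]; h=np.degrees(np.arctan2(M[1,0],M[0,0]))
    off=np.array([dx,dy]); qq=np.arange(0,200,.2); q0=qq[np.argmin([np.hypot(*(tgt(q)[0]+off-p)) for q in qq])]
    print("s",q0,"p",p.round(2),"h",h.round(2),"F tool",(M.T@o["force"]).round(2),"Tz",(M.T@o["ft_torque"]).round(3),"lat err",(tgt(q0)[0]+off-p).round(2),tgt(q0)[1].round(1))
    for k in range(1,int(n)+1):
        c,g=tgt(q0-st*k); d=c+off-p; r=np.radians(h)
        e=[d@[np.cos(r),np.sin(r)],d@[np.sin(r),-np.cos(r)]]
        print(round(q0-st*k,1),(c+off).round(1),g.round(1),"row",round(e[0]/250,4),round(e[1]/250,4),"turn",round(np.radians(h-g)/2,4))
        p=c+off;h=g
E
python3 path.py 0 -0.6 17 4
```

```text
s 195.60000000000002 p [523.89 -85.67] h -3.54 F tool [-0.38  0.67  2.15] Tz [-0.014 -0.18  -0.045] lat err [ 0.06 -0.49] -4.3
191.6 [527.9 -86.4] -3.9 row 0.0163 0.0021 turn 0.0033
187.6 [531.9 -86.7] -3.4 row 0.016 -0.0001 turn -0.0048
183.6 [535.9 -86.9] -2.8 row 0.016 -0.0001 turn -0.0046
179.6 [539.9 -87.1] -2.6 row 0.016 -0.0 turn -0.0023
175.6 [543.9 -87.3] -2.7 row 0.016 0.0 turn 0.0007
171.6 [547.9 -87.5] -2.9 row 0.016 0.0 turn 0.0018
167.6 [551.9 -87.7] -2.8 row 0.016 -0.0001 turn -0.0005
163.6 [555.9 -87.8] -2.2 row 0.016 -0.0001 turn -0.0051
159.6 [559.9 -87.9] -0.9 row 0.016 -0.0002 turn -0.0113
155.6 [563.9 -87.9] 1.3 row 0.016 -0.0004 turn -0.0196
151.6 [567.8 -87.7] 4.7 row 0.0159 -0.0005 turn -0.029
147.6 [571.8 -87.2] 8.8 row 0.0159 -0.0006 turn -0.0358
143.6 [575.7 -86.5] 13.2 row 0.0158 -0.0006 turn -0.039
139.6 [579.5 -85.4] 17.7 row 0.0158 -0.0006 turn -0.0392
135.6 [583.2 -84.1] 22.2 row 0.0159 -0.0007 turn -0.0389
131.6 [586.8 -82.4] 26.6 row 0.0159 -0.0006 turn -0.0383
127.6 [590.3 -80.5] 30.9 row 0.0159 -0.0005 turn -0.0376
```

Emit:
send_rows(
  commands=[
    [[0.016,0.0015,0,0,0,0,-1],[0.016,0,0,0,0,0,-1],[0.016,0,0,0,0,0,-1],[0.016,0,0,0,0,0,-1],[0.016,0,0,0,0,-0.002,-1],[0.016,0,0,0,0,-0.003,-1],[0.016,0,0,0,0,-0.003,-1]],
  ],
)

```text
time: 9.95
tool_pos: [551.8, -87.7, 187.5]
ee_rot: [3.141, -0.071, -0.0]
force: [-0.1, 0.2, -2.3]
opening: 0.111
grip_force: 10.0
```

Emit:
send_rows(
  commands=[
    [[0.016,0,0,0,0,-0.005,-1],[0.016,0,0,0,0,-0.011,-1],[0.016,0,0,0,0,-0.019,-1]],
  ],
)

```text
time: 10.32
tool_pos: [563.8, -88.1, 187.5]
ee_rot: [3.141, 0.042, 0.0]
force: [0.5, 0.1, -2.6]
opening: 0.115
grip_force: 10.0
```

```bash
python3 st.py; python3 path.py 0 -0.6 4 4
```

```text
t 10.32 p [563.83 -88.11 187.5 ] head 1.52 zaxis [ 0. -0. -1.] open 0.115 grip 10.0
F tool [ 0.54 -0.05  2.59] T [-0.013 -0.193  0.04 ]
s 155.60000000000002 p [563.83 -88.11] h 1.52 F tool [ 0.54 -0.05  2.59] Tz [-0.013 -0.193  0.04 ] lat err [0.04 0.19] 1.3
151.6 [567.8 -87.7] 4.7 row 0.0161 -0.0012 turn -0.0274
147.6 [571.8 -87.2] 8.8 row 0.0159 -0.0006 turn -0.0358
143.6 [575.7 -86.5] 13.2 row 0.0158 -0.0006 turn -0.039
139.6 [579.5 -85.4] 17.7 row 0.0158 -0.0006 turn -0.0392
```

Emit:
send_rows(
  commands=[
    [[0.016,-0.001,-0.0004,0,0,-0.027,-1],[0.016,-0.0006,-0.0004,0,0,-0.036,-1]],
  ],
)

```text
time: 10.58
tool_pos: [571.8, -87.3, 187.7]
ee_rot: [3.132, 0.241, -0.0]
force: [1.0, 0.2, -2.8]
opening: 0.114
grip_force: 10.0
```

Emit:
send_rows(
  commands=[
    [[0.016,-0.0006,-0.0005,0,0,-0.039,-1],[0.016,-0.0006,-0.0005,0,0,-0.039,-1]],
  ],
)

```text
time: 10.82
tool_pos: [579.6, -85.5, 187.9]
ee_rot: [-3.104, -0.485, 0.0]
force: [-0.1, 0.7, -2.0]
opening: 0.111
grip_force: 10.0
```

```bash
python3 path.py 0 -0.6 6 4
```

```text
s 139.6 p [579.59 -85.46] h 17.77 F tool [ 0.15 -0.64  2.01] Tz [ 0.01  -0.165  0.035] lat err [-0.09  0.03] 17.7
135.6 [583.2 -84.1] 22.2 row 0.0155 -0.0009 turn -0.0385
131.6 [586.8 -82.4] 26.6 row 0.0159 -0.0006 turn -0.0383
127.6 [590.3 -80.5] 30.9 row 0.0159 -0.0005 turn -0.0376
123.6 [593.7 -78.4] 35.1 row 0.0159 -0.0006 turn -0.0373
119.6 [596.8 -76. ] 39.4 row 0.0159 -0.0006 turn -0.0368
115.6 [599.8 -73.3] 43.3 row 0.0159 -0.0006 turn -0.0347
```

Emit:
send_rows(
  commands=[
    [[0.016,-0.0007,-0.0005,0,0,-0.038,-1],[0.016,-0.0006,-0.0005,0,0,-0.038,-1],[0.016,-0.0006,-0.0005,0,0,-0.038,-1]],
  ],
)

```text
time: 11.2
tool_pos: [590.5, -80.5, 188.3]
ee_rot: [-3.028, -0.835, 0.0]
force: [0.6, -0.1, -1.8]
opening: 0.113
grip_force: 10.0
```

Emit:
send_rows(
  commands=[
    [[0.016,-0.0006,-0.0005,0,0,-0.037,-1],[0.016,-0.0006,-0.0005,0,0,-0.037,-1],[0.016,-0.0006,-0.0005,0,0,-0.035,-1]],
  ],
)

```text
time: 11.58
tool_pos: [600.1, -73.3, 188.7]
ee_rot: [2.92, 1.159, 0.0]
force: [0.1, -0.2, -1.7]
opening: 0.114
grip_force: 10.0
```

```bash
python3 path.py 0 -0.6 9 4
```

```text
s 115.4 p [600.14 -73.3 ] h 43.32 F tool [-0.06  0.17  1.66] Tz [ 0.015 -0.142 -0.027] lat err [-0.2  0.1] 43.5
111.4 [602.7 -70.4] 46.9 row 0.0156 -0.0014 turn -0.0314
107.4 [605.4 -67.4] 49.7 row 0.0159 -0.0004 turn -0.0244
103.4 [607.9 -64.3] 52.3 row 0.016 -0.0004 turn -0.0226
99.4 [610.3 -61.1] 54.9 row 0.016 -0.0003 turn -0.0223
95.4 [612.5 -57.8] 57.3 row 0.0159 -0.0003 turn -0.0215
91.4 [614.6 -54.4] 59.8 row 0.0159 -0.0004 turn -0.0214
87.4 [616.5 -50.9] 62.1 row 0.016 -0.0003 turn -0.0201
83.4 [618.3 -47.3] 63.9 row 0.016 -0.0002 turn -0.0158
79.4 [620.  -43.7] 65.4 row 0.016 -0.0002 turn -0.0128
```

Emit:
send_rows(
  commands=[
    [[0.016,-0.001,-0.0005,0,0,-0.031,-1],[0.016,-0.0004,-0.0005,0,0,-0.024,-1],[0.016,-0.0004,-0.0005,0,0,-0.023,-1]],
  ],
)

```text
time: 11.95
tool_pos: [608.0, -64.3, 189.0]
ee_rot: [2.821, 1.382, -0.0]
force: [0.9, 0.1, -1.0]
opening: 0.114
grip_force: 10.0
```

Emit:
send_rows(
  commands=[
    [[0.016,-0.0003,-0.0005,0,0,-0.022,-1],[0.016,-0.0003,-0.0005,0,0,-0.022,-1],[0.016,-0.0004,-0.0005,0,0,-0.021,-1]],
  ],
)

```text
time: 12.32
tool_pos: [614.7, -54.3, 189.4]
ee_rot: [-2.726, -1.562, 0.0]
force: [-1.4, 0.5, -2.4]
opening: 0.111
grip_force: 10.0
```

Emit:
send_rows(
  commands=[
    [[0.016,-0.0003,-0.0005,0,0,-0.02,-1],[0.016,-0.0002,-0.0005,0,0,-0.016,-1],[0.016,-0.0002,-0.0005,0,0,-0.013,-1]],
  ],
)

```text
time: 12.7
tool_pos: [620.2, -43.6, 189.8]
ee_rot: [-2.647, -1.693, 0.0]
force: [0.6, -0.7, -0.9]
opening: 0.116
grip_force: 10.0
```

```bash
python3 path.py 0 -0.6 9 4
```

```text
s 79.2 p [620.2  -43.57] h 65.2 F tool [-0.37  0.82  0.87] Tz [ 0.11  -0.107  0.028] lat err [-0.07  0.03] 65.4
75.2 [621.8 -39.9] 66.8 row 0.016 -0.0005 turn -0.0137
71.2 [623.3 -36.2] 68.1 row 0.016 -0.0002 turn -0.0119
67.2 [624.7 -32.5] 69.9 row 0.016 -0.0003 turn -0.0151
63.2 [626.  -28.7] 72.0 row 0.016 -0.0003 turn -0.0183
59.2 [627.2 -24.9] 74.0 row 0.0159 -0.0002 turn -0.0179
55.2 [628.2 -21. ] 75.8 row 0.016 -0.0003 turn -0.0157
51.2 [629.2 -17.2] 77.2 row 0.016 -0.0002 turn -0.0121
47.2 [630.  -13.3] 77.8 row 0.016 -0.0 turn -0.0055
43.2 [630.9  -9.4] 77.5 row 0.016 0.0001 turn 0.0028
```

Emit:
send_rows(
  commands=[
    [[0.016,-0.0004,-0.0008,0,0,-0.014,-1],[0.016,-0.0002,-0.0008,0,0,-0.012,-1],[0.016,-0.0003,-0.0008,0,0,-0.015,-1]],
  ],
)

```text
time: 13.08
tool_pos: [624.7, -32.4, 190.4]
ee_rot: [2.575, 1.8, 0.0]
force: [-1.3, -0.8, -1.2]
opening: 0.111
grip_force: 10.0
```

Emit:
send_rows(
  commands=[
    [[0.016,-0.0003,-0.0005,0,0,-0.018,-1],[0.016,-0.0002,-0.0003,0,0,-0.018,-1],[0.016,-0.0002,0,0,0,-0.012,-1]],
  ],
)

```text
time: 13.45
tool_pos: [628.3, -21.0, 190.6]
ee_rot: [-2.486, -1.921, 0.0]
force: [0.1, -0.4, -1.6]
opening: 0.114
grip_force: 10.0
```

```bash
python3 path.py 0 -0.6 9 4
```

```text
s 55.2 p [628.27 -21.01] h 75.4 F tool [-0.33  0.14  1.58] Tz [ 0.075 -0.09   0.009] lat err [-0.04 -0.03] 75.8
51.2 [629.2 -17.2] 77.2 row 0.0158 -0.0004 turn -0.0157
47.2 [630.  -13.3] 77.8 row 0.016 -0.0 turn -0.0055
43.2 [630.9  -9.4] 77.5 row 0.016 0.0001 turn 0.0028
39.2 [631.8  -5.5] 76.7 row 0.016 0.0001 turn 0.0071
35.2 [632.7  -1.6] 75.9 row 0.016 0.0001 turn 0.0071
31.2 [633.7   2.3] 75.3 row 0.016 0.0001 turn 0.0048
27.2 [634.7   6.1] 75.2 row 0.016 0.0 turn 0.0014
23.2 [635.7  10. ] 75.6 row 0.016 -0.0001 turn -0.0038
19.2 [636.7  13.9] 76.4 row 0.016 -0.0001 turn -0.0066
```

Emit:
send_rows(
  commands=[
    [[0.016,0,0,0,0,-0.007,-1],[0.016,0,0,0,0,0,-1],[0.016,0,0,0,0,0,-1],[0.016,0,0,0,0,0,-1]],
  ],
)

```text
time: 13.95
tool_pos: [632.2, -5.5, 190.6]
ee_rot: [-2.474, -1.936, 0.0]
force: [0.2, 1.1, -1.8]
opening: 0.111
grip_force: 10.0
```

Emit:
send_rows(
  commands=[
    [[0.016,0,0,0,0,0,-1],[0.016,0,0,0,0,0,-1],[0.016,0,0,0,0,0,-1],[0.016,0,0,0,0,0,-1]],
  ],
)

```text
time: 14.45
tool_pos: [636.0, 10.1, 190.6]
ee_rot: [-2.474, -1.936, 0.0]
force: [-0.2, 0.2, -1.2]
opening: 0.115
grip_force: 10.0
```

```bash
python3 path.py 0 -0.6 7 4
```

```text
s 23.0 p [636.02  10.06] h 76.1 F tool [ 0.17 -0.23  1.17] Tz [ 0.105 -0.086  0.045] lat err [-0.22  0.14] 75.6
19.0 [636.8  14.1] 76.4 row 0.0163 -0.001 turn -0.0025
15.0 [637.7  18. ] 76.8 row 0.016 -0.0 turn -0.0039
11.0 [638.6  21.9] 76.7 row 0.016 0.0 turn 0.001
7.0 [639.5  25.7] 76.3 row 0.016 0.0 turn 0.0036
3.0 [640.5  29.6] 76.0 row 0.016 0.0001 turn 0.0029
-1.0 [641.5  33.5] 76.1 row 0.016 -0.0 turn -0.0009
-5.0 [642.4  37.4] 77.1 row 0.016 -0.0002 turn -0.0088
```

Emit:
send_rows(
  commands=[
    [[0.016,0,0,0,0,0,-1],[0.016,0,0,0,0,0,-1],[0.016,0,0,0,0,0,-1],[0.012,0,0,0,0,0,-1]],
  ],
)

```text
time: 14.95
tool_pos: [639.6, 24.6, 190.6]
ee_rot: [2.474, 1.936, 0.0]
force: [0.1, -0.4, -1.9]
opening: 0.109
grip_force: 10.0
```

Emit:
send_rows(
  commands=[
    [[0.006,0,0,0,0,0,-1],[0.006,0,0,0,0,0,-1],[0.004,0,0,0,0,0,-1]],
  ],
)

```text
time: 15.32
tool_pos: [640.5, 28.3, 190.6]
ee_rot: [2.474, 1.936, 0.0]
force: [0.3, -0.5, -2.2]
opening: 0.113
grip_force: 10.0
```

Emit:
send_rows(
  commands=[
    [[0.004,0,0,0,0,0,-1],[0,0,0,0,0,0,-1]],
  ],
)

```text
time: 15.58
tool_pos: [640.8, 29.2, 190.6]
ee_rot: [2.474, 1.936, 0.0]
force: [-0.3, 0.4, -2.9]
opening: 0.112
grip_force: 10.0
```

Emit:
send_rows(
  commands=[
    [[0.004,0,0,0,0,0,-1],[0,0,0,0,0,0,-1]],
  ],
)

```text
time: 15.82
tool_pos: [641.0, 30.2, 190.6]
ee_rot: [2.474, 1.936, 0.0]
force: [-0.2, -0.1, -1.6]
opening: 0.114
grip_force: 10.0
```

```bash
python3 path.py 0 -0.6 1 4
```

```text
s 2.2 p [641.01  30.23] h 76.1 F tool [-0.14 -0.18  1.57] Tz [ 0.068 -0.04   0.009] lat err [-0.33  0.16] 75.9
-1.8 [641.6  34.3] 76.2 row 0.0163 -0.0014 turn -0.0006
```

Emit:
send_rows(
  commands=[
    [[0.004,0,0,0,0,0,-1],[0,0,0,0,0,0,-1]],
  ],
)

```text
time: 16.08
tool_pos: [641.2, 31.2, 190.6]
ee_rot: [-2.474, -1.936, 0.0]
force: [-0.6, -0.1, -1.3]
opening: 0.113
grip_force: 10.0
```

Emit:
send_rows(
  commands=[
    [[0.004,0,0,0,0,0,-1],[0,0,0,0,0,0,-1]],
  ],
)

```text
time: 16.32
tool_pos: [641.5, 32.2, 190.6]
ee_rot: [-2.474, -1.936, 0.0]
force: [0.6, -0.2, -2.3]
opening: 0.114
grip_force: 10.0
```

Emit:
send_rows(
  commands=[
    [[0.004,0,0,0,0,0,-1],[0,0,0,0,0,0,-1]],
  ],
)

```text
time: 16.58
tool_pos: [641.7, 33.1, 190.6]
ee_rot: [2.474, 1.936, -0.0]
force: [0.0, -0.0, -2.7]
opening: 0.112
grip_force: 10.0
```

```bash
python3 path.py 0 -0.6 1 4
```

```text
s 0.0 p [641.72  33.07] h 76.1 F tool [-0.04  0.05  2.67] Tz [ 0.091 -0.247 -0.027] lat err [-0.51 -0.55] 76.0
-4.0 [642.1  36.4] 76.7 row 0.0134 -0.0015 turn -0.0053
```

Emit:
send_rows(
  commands=[
    [[0.004,0,0,0,0,0,-1],[0,0,0,0,0,0,-1]],
  ],
)

```text
time: 16.82
tool_pos: [641.9, 33.7, 190.7]
ee_rot: [2.474, 1.936, -0.001]
force: [-0.9, -2.6, -1.3]
opening: 0.11
grip_force: 10.0
```

Emit:
send_rows(
  commands=[
    [[0.003,0,0,0,0,0,-1],[0,0,0,0,0,0,-1]],
  ],
)

```text
time: 17.08
tool_pos: [642.2, 34.5, 190.7]
ee_rot: [2.474, 1.936, -0.0]
force: [-1.5, -3.9, 0.1]
opening: 0.113
grip_force: 10.0
```

```bash
python3 path.py 0 -0.6 1 4
```

```text
s 0.0 p [642.17  34.54] h 76.09 F tool [-4.19 -0.49 -0.12] Tz [ 0.086 -0.871 -0.019] lat err [-0.95 -2.02] 76.0
-4.0 [642.1  36.4] 76.7 row 0.0072 -0.0019 turn -0.0054
```

Emit:
send_rows(
  commands=[
    [[-0.001,0,0.003,0,0,0,-1],[0,0,0.002,0,0,0,-1],[0,0,0,0,0,0,-0.6],[0,0,0,0,0,0,-0.4],[0,0,0,0,0,0,-0.3],[0,0,0,0,0,0,-0.3],[0,0,-0.04,0,0,0,-0.3],[0,0,-0.08,0,0,0,-0.3],[0,0,-0.1,0,0,0,-0.3],[0,0,-0.1,0,0,0,-0.3]],
  ],
)

```text
time: 18.32
tool_pos: [642.0, 34.6, 270.9]
ee_rot: [2.474, 1.936, 0.001]
force: [0.3, 0.0, -0.3]
opening: 0.349
grip_force: 0.0
```

```bash
python3 st.py; python3 - <<'E'
from h import *
d=cam("top"); c=cloud(d); save(d,"t1.png"); s=cam("scene"); im=s["img"][160:300,270:420]
cv2.imwrite("pics/s1.png",cv2.resize(im,None,fx=4,fy=4,interpolation=2)[:,:,::-1])
cs=cloud(s)
jx=np.array([-.236,-.972]);jy=np.array([.972,-.236]);o=np.array([644,44.8])
for nm,cc in (("top",c),("scene",cs)):
  J=np.stack([(cc[...,:2]-o)@jx,(cc[...,:2]-o)@jy,cc[...,2]],-1)
  for k,lo,hi,x0,x1,y0,y1 in (("ear",140,158,-10,40,-15,15),("pin",142,156,25,80,10,60)):
    m=(J[...,2]>lo)&(J[...,2]<hi)&(J[...,0]>x0)&(J[...,0]<x1)&(J[...,1]>y0)&(J[...,1]<y1); q=J[m]
    if len(q): print(nm,k,len(q),q.mean(0).round(1),q.min(0).round(1),q.max(0).round(1))
E
```

```text
t 18.32 p [642.04  34.58 270.94] head 76.1 zaxis [ 0.001  0.    -1.   ] open 0.349 grip 0.0
F tool [0.11 0.27 0.33] T [ 0.098 -0.108 -0.002]
top pin 26 [ 60.8  31.6 148.7] [ 55.9  26.2 144.5] [ 66.4  36.6 150.7]
scene ear 107 [ 15.7   2.  149.5] [  1.9  -6.6 140. ] [ 26.6   5.9 156.4]
scene pin 34 [ 63.5  34.8 146.8] [ 57.1  27.3 142.3] [ 68.   39.8 149.5]
```

View pics/s1.png

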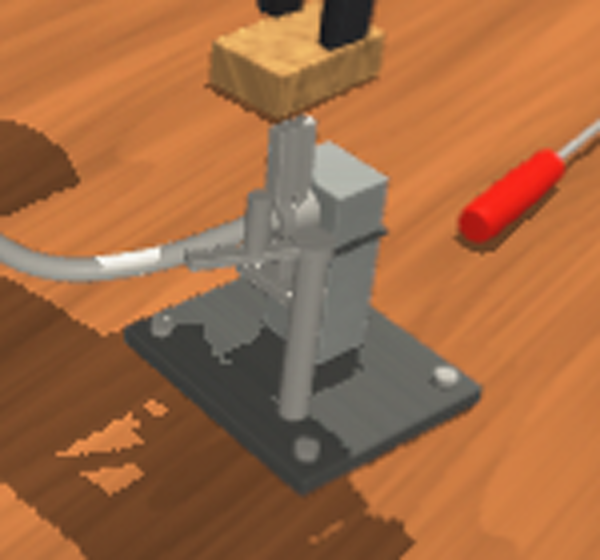

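The crop shows the bracket against the clamp block with its ear upright, at about (290,165). The keeper arm is still open, with its pin at about (258,225).

Emit:
send_rows(
  commands=[
    [[-0.049,0.061,0,0,0,0,-1],[-0.049,0.061,0,0,0,0,-1],[-0.049,0.061,0,0,0,0,-1],[-0.049,0.061,0,0,0,0,-1],[0,0,0.08,0,0,0,-1],[0,0,0.08,0,0,0,-1],[0,0,0.08,0,0,0,-1],[0,0,0.074,0,0,0,-1],[0,0,0,0,0,0,-1]],
  ],
)

```text
time: 19.55
tool_pos: [688.9, -27.6, 188.8]
ee_rot: [-2.472, -1.934, 0.004]
force: [0.1, 0.0, 1.3]
opening: 0.004
grip_force: 0.0
```

```bash
python3 st.py
```

```text
t 19.55 p [688.9  -27.56 188.75] head 76.1 zaxis [-0.004  0.001 -1.   ] open 0.004 grip 0.0
F tool [ 0.05  0.09 -1.28] T [ 0.085 -0.112 -0.017]
```

Emit:
send_rows(
  commands=[
    [[0,-0.014,0,0,0,0,-1],[0,-0.014,0,0,0,0,-1],[0.005,-0.011,0,0,0,0,-1],[0.005,-0.011,0,0,0,0,-1],[0.005,-0.011,0,0,0,0,-1]],
  ],
)

```text
time: 20.18
tool_pos: [675.7, -20.4, 191.3]
ee_rot: [2.473, 1.936, 0.001]
force: [1.7, -1.6, 1.3]
opening: 0.003
grip_force: 1.3
```

Emit:
send_rows(
  commands=[
    [[0.009,-0.007,0,0,0,0,-1],[0.009,-0.007,0,0,0,0,-1],[0.009,-0.007,0,0,0,0,-1],[0.009,-0.007,0,0,0,0,-1],[0,0,0,0,0,0,-1]],
  ],
)

```text
time: 20.8
tool_pos: [670.9, -9.6, 190.8]
ee_rot: [-2.473, -1.936, 0.0]
force: [1.2, -0.2, 0.6]
opening: 0.007
grip_force: 0.7
```

```bash
cat > kp.py <<'E'
from h import *
import sys
jx=np.array([-.236,-.972]);jy=np.array([.972,-.236]);o=np.array([644,44.8])
for n in ("top","scene"):
  d=cam(n); cc=cloud(d)
  J=np.stack([(cc[...,:2]-o)@jx,(cc[...,:2]-o)@jy,cc[...,2]],-1)
  for k,lo,hi,x0,x1,y0,y1 in (("ear",140,158,-10,27,-15,8),("pin",142,156,28,80,0,60),("arm",114,123,28,110,-40,25)):
    m=(J[...,2]>lo)&(J[...,2]<hi)&(J[...,0]>x0)&(J[...,0]<x1)&(J[...,1]>y0)&(J[...,1]<y1); q=J[m]
    if len(q): print(n,k,len(q),q.mean(0).round(1),q.min(0).round(1),q.max(0).round(1))
if len(sys.argv)>1: cv2.imwrite("pics/"+sys.argv[1],cv2.resize(d["img"][160:300,270:420],None,fx=4,fy=4,interpolation=2)[:,:,::-1])
E
python3 st.py; python3 kp.py s2.png
```

```text
t 20.8 p [670.85  -9.6  190.77] head 76.12 zaxis [-0.  0. -1.] open 0.007 grip 0.67
F tool [ 0.14  1.25 -0.59] T [-0.13  -0.183  0.006]
top ear 8 [  6.3   2.  155.9] [  0.3   0.9 153.8] [ 12.7   3.4 157.8]
scene pin 127 [ 53.5  43.1 149. ] [ 37.1  13.  142.3] [ 59.4  56.4 156. ]
scene arm 81 [ 59.    6.3 117.5] [ 50.3 -11.6 114.2] [ 69.9  24.6 122.2]
```

View pics/s2.png

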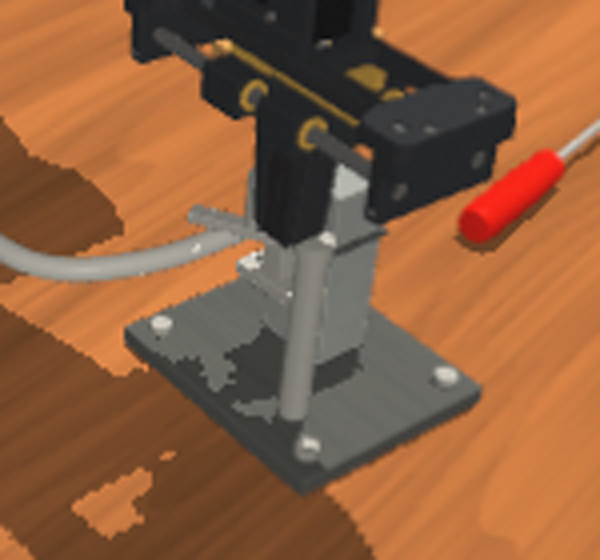

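The crop shows the closed fingers pressed on the pin and the keeper arm about two thirds closed, its tip at (195,215). Next I go round to the outer side of the pin.

Emit:
send_rows(
  commands=[
    [[0,0.012,0,0,0,0,-1],[-0.05,0,0,0,0,0,-1],[-0.046,0,0,0,0,0,-1],[0,-0.06,0,0,0,0,-1],[0,-0.05,0,0,0,0,-1],[0,0,0,0,0,0,-1]],
  ],
)

```text
time: 21.65
tool_pos: [640.9, -28.0, 191.2]
ee_rot: [-2.474, -1.935, 0.0]
force: [0.7, -0.3, 0.3]
opening: 0.004
grip_force: 0.0
```

Emit:
send_rows(
  commands=[
    [[0.02,0,0,0,0,0,-1],[0.015,-0.002,0,0,0,0,-1],[0.012,-0.002,0,0,0,0,-1],[0.012,-0.002,0,0,0,0,-1],[0.012,-0.002,0,0,0,0,-1],[0.01,-0.002,0,0,0,0,-1]],
  ],
)

```text
time: 22.4
tool_pos: [643.8, -7.0, 190.6]
ee_rot: [-2.474, -1.936, 0.001]
force: [-4.7, -1.9, -0.5]
opening: 0.009
grip_force: 1.4
```

```bash
python3 st.py; python3 kp.py
```

```text
t 22.4 p [643.78  -7.   190.56] head 76.1 zaxis [-0.001 -0.    -1.   ] open 0.009 grip 1.44
F tool [-3.   -4.05  0.53] T [ 0.372 -0.529  0.025]
scene ear 14 [ 10.9   3.9 145.6] [  2.2   2.6 140.3] [ 17.1   5.3 155.1]
scene pin 109 [ 56.4  18.9 148.8] [ 40.6   0.6 142.1] [ 63.3  29.7 155.9]
scene arm 26 [ 38.4  19.1 118. ] [ 32.2  11.4 114. ] [ 42.   24.3 122.4]
```

Emit:
send_rows(
  commands=[
    [[0.004,-0.003,0,0,0,0,-1],[0,0,0,0,0,0,-1]],
  ],
)

```text
time: 22.75
tool_pos: [643.7, -5.9, 191.0]
ee_rot: [2.473, 1.936, 0.001]
force: [-0.6, -1.7, -0.8]
opening: 0.004
grip_force: 0.5
```

Emit:
send_rows(
  commands=[
    [[0.004,0,0,0,0,0,-1],[0,0,0,0,0,0,-1]],
  ],
)

```text
time: 23.0
tool_pos: [643.7, -4.9, 191.0]
ee_rot: [2.474, 1.936, 0.0]
force: [0.4, -1.4, -0.9]
opening: 0.008
grip_force: 0.8
```

Emit:
send_rows(
  commands=[
    [[0.004,0,0,0,0,0,-1],[0,0,0,0,0,0,-1]],
  ],
)

```text
time: 23.25
tool_pos: [643.8, -4.3, 191.0]
ee_rot: [2.474, 1.936, -0.001]
force: [-1.8, -4.1, 0.1]
opening: 0.005
grip_force: 2.1
```

```bash
python3 st.py; python3 kp.py s3.png
```

```text
t 23.25 p [643.81  -4.25 190.98] head 76.09 zaxis [-0.    -0.001 -1.   ] open 0.005 grip 2.11
F tool [-4.38 -0.8  -0.07] T [ 0.185 -0.738 -0.032]
scene ear 16 [ 10.6   4.4 145. ] [  3.8   2.4 140.4] [ 17.4   6.7 155.9]
scene pin 106 [ 54.5  18.7 149.1] [ 38.2   0.4 142. ] [ 60.4  28.8 156. ]
scene arm 25 [ 36.2  19.1 118.5] [ 30.7  12.  114.3] [ 39.9  24.5 122.7]
```

View pics/s3.png

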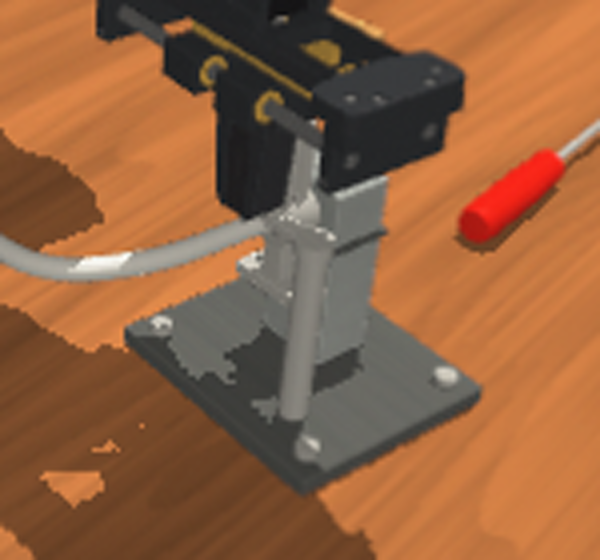

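The crop shows the keeper arm lying straight across behind the bracket, near (300,225), and the push force has started to rise. One more small nudge will tell if it is on its stop.

Emit:
send_rows(
  commands=[
    [[0.003,0,0,0,0,0,-1],[0,0,0,0,0,0,-1]],
  ],
)

```text
time: 23.6
tool_pos: [643.9, -4.1, 191.0]
ee_rot: [2.474, 1.935, -0.002]
force: [-4.1, -6.9, 1.9]
opening: 0.006
grip_force: 3.9
```

Emit:
send_rows(
  commands=[
    [[-0.016,0,0,0,0,0,-1],[-0.04,0,0,0,0,0,-1],[-0.04,0,0,0,0,0,-1],[0,0,-0.1,0,0,0,-1],[0,0,-0.15,0,0,0,-1],[-0.15,-0.15,-0.15,0,0,0,-1],[-0.15,-0.15,0,0,0,0,-1],[-0.15,-0.15,0,0,0,0,-1],[-0.15,-0.15,0,0,0,0,-1],[0,0,0,0,0,0,-1]],
  ],
)

```text
time: 24.85
tool_pos: [456.2, -136.5, 289.9]
ee_rot: [2.477, 1.932, 0.0]
force: [0.3, -0.3, 0.2]
opening: 0.01
grip_force: 0.0
```

```bash
python3 st.py; python3 kp.py s4.png; python3 - <<'E'
from h import *
d=cam("top"); cv2.imwrite("pics/t4.png",cv2.resize(d["img"][130:280,200:345],None,fx=4,fy=4,interpolation=2)[:,:,::-1])
E
```

```text
t 24.85 p [ 456.25 -136.47  289.94] head 75.89 zaxis [ 0. -0. -1.] open 0.01 grip 0.0
F tool [-0.19  0.31 -0.15] T [ 0.031 -0.096  0.   ]
top ear 62 [ 12.1  -2.5 154.2] [-1.000e-01 -6.700e+00  1.408e+02] [ 23.5   3.1 157.8]
top pin 27 [ 32.9  11.8 148.5] [ 28.    7.1 142.4] [ 37.5  16.9 152.1]
top arm 72 [ 33.3  -3.5 119.4] [ 28.2 -21.4 114.9] [ 37.7  24.3 122.6]
scene ear 106 [ 15.5   2.  149.6] [  1.2  -6.5 140. ] [ 26.3   5.9 156.2]
scene pin 29 [ 35.8  16.3 146.4] [ 28.6  10.  142.1] [ 40.1  20.6 149.2]
scene arm 84 [ 36.2   2.9 117.8] [ 29.7 -19.9 114. ] [ 40.4  25.  122.4]
```

View pics/t4.png

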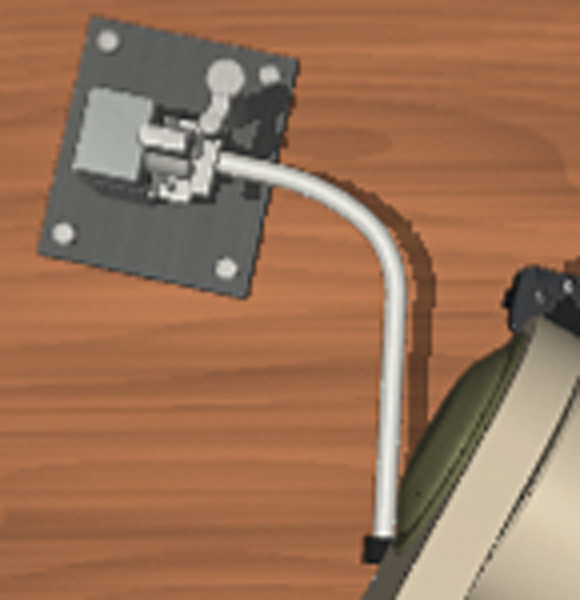

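The top view shows the bracket against the block at (165,150) and the keeper straight across behind it at (212,130). The gripper is clear of everything. By measurement the ear's middle is 12.1 mm from the shoulder, and the arm and pin lie at x ≈ 33 mm, so the keeper is closed.

```bash
python3 -c "
from station import bot
print(bot.sign_off())"
```

```text
the job is handed in; nothing more can be done
None
```

The job is handed in: the bracket sits home against the shoulder, the keeper is swung onto its stop behind it, and the arm is clear. It took about 25 s, and I used light contact forces only, at most about 4 N on the bracket; the station gave no verdict back.

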